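# Knock a resin mount out of its mould

## Robot

A 7-joint arm with a two-finger parallel gripper is mounted at the origin on a cart in front of the work surface, level with it; the furniture and walls round the work are solid. World frame = base frame: x ahead of the robot, y to its left, z up, the work surface at z = 0. Lengths are in m, angles in rad, forces in N, time in s.
With the tool pointing down it reaches from about 0.4 to 0.875 m from the base axis. Payload 6.5 kg.
Tool frame: the origin (TCP) lies midway between the tips of the shut fingers; the grasp point (between the pads) lies 19 mm behind it (ctrl.tcp_to_grasp is the distance from the TCP to the grasp point, in m); z points along the fingers, y is the line along which they close (so a half turn about z gives the same grasp; the last joint's range is limited). The gripper opens to 88 mm and grips with 3 to 60 N. Pads are 18 mm wide; open, the fingers measure 123 mm over their backs; the gripper's body (75 mm by 187 mm) begins 45 mm behind the grasp point.
Start: joints at [-1.384, 0.536, -0.004, 1.538, 0.003, 1.067, -0.071], TCP at [0.163, 0.629, 0.239] pointing down, gripper open.
Joint ranges: [-2.7, 2.7], [-0.37, 2.16], [-1.27, 1.26], [0.24, 2.4], [-1.31, 4.45], [0.19, 1.91], [-2.76, 2.76]. Speed limits (rad/s): [2.39, 2.39, 3.14, 3.14, 3.14, 3.14, 3.14].

## Interface

Orientations are given as a unit quaternion [x, y, z, w].
In Python, from station import ctrl gives the robot as it stands.
- The arm moves only by the tool servo_tool, never from a script. Its argument "moves" is a list of rows, each a list of 5 numbers: the closure, from -1 (fully open) to 1 (shut), then the shift along the world's x, y, z in cm, then the turn about the world's z in rad. A call has 1 to 10 rows; each row is the pose to reach, as a shift and turn from the pose commanded when the call began; what a row does not reach only later rows make up. A row lasts 1/12 s, in which the tool goes at most 41.7 mm and 7.16 degrees, less where a joint would pass 70% of its speed; a pose out of reach is approached as far as the arm can. A call with a gripper value outside its range is refused whole. The fingers move at their own pace and stop on an object; "force" is the grip in N (left out, the last holds). Time passes only in rows, so rows that repeat a pose let the fingers close. It gives the time, the measured TCP pose, the force, the opening and the grip force at its end, in the units of the state.
- ctrl.sense(): the state, without advancing time (a new reading comes with each control period).
- ctrl.camera(name): name is "scene" or "top"; returns a dict with "frame" (480x640x3 uint8, blue, green, red), "range_z" (480x640 float32, m along the optical axis (not along the pixel's ray), 0 where there is no reading), "intrinsics" (3x3 intrinsics, pixels), "k1" (the pictures are not rectified: a ray, as slopes to the right and down, at radius r is drawn at 1 + k1 r^2 times it, then the intrinsics apply), "rvec" (rotation vector, rad) and "tvec" (3), from world to camera coordinates, as OpenCV has them. Camera axes: x right, y down, z forward; pixel columns grow to the right and rows downward; lengths in m; the calibration is good to about 2 mm. A picture is of the moment at which its call begins.
- ctrl.job_done(): hands the job in; it is judged then, once.
Trained networks look in the newest picture that a camera, given by its name, has taken for a name from the list of things; names that differ only in an ending like _2 or _b are one class to them, and where a whole thing is asked for, a point or a joint stands for the part that bears it (a point fixed in the world has none). Each returns a list of dicts, best first, with "p" (0 to 1); they miss things now and then, are a little off and sometimes report something else, mostly with a low value. They report only what shows in the picture. A call takes as long as a camera call.
- ctrl.look_for(target, camera): "extent" ([left, top, right, bottom] in pixels, round what is visible of it).
The state is a dict: "time": time; "joints": joint angles; "joint_velocities": joint speeds; "tau": joint torques, N m; "tool_pos": TCP position; "tcp_rot": TCP orientation; "ft_force": force on the tool from outside, world axes, zero at the start; "moment": the same for the moment, N m; "grip_width": finger opening in m; "finger_force": force on a finger pad.
Only numpy, scipy, OpenCV 4.12 (cv2) and the standard library are available. Lean on these libraries where they do the work, as an engineer would, in place of code of your own. Each camera call takes 0.05 s, during which the arm holds its last target. There are 200 camera calls.

## Task

Swing the red safety catch of the knock-out stand all the way out from under the head of the striker pin and leave it there. Then take the mallet and drive the pin down with a brisk blow of its face (a real strike, not a slow press, and never with the fingers), so that the resin mount drops out of the mould into the tray below. Stand the mallet upright on its face on the bench again, clear of the stand, let go of it, and leave the glassware and the dish around undisturbed.

Things in the scene. Friction and masses are not known exactly. Their poses are not given: they have to be found in the camera images.
- stand: four-pillar fixed knock-out stand, 150 x 124 mm, 196 mm high to the striker's top. Origin: centre of its underside, straight below the striker; z up, front faces -x, +y its left. From below: blue base, white tray 86 x 74 mm (floor 20, rim 30 mm above the bench), deck with dark steel mould (60 mm ring, top at 112 mm), bridge plate 124 x 108 mm (top 138 mm), brass guide bush (top 152 mm)
- striker_top (a point): centre of the flat top of the striker's round steel head (36 mm across, 14 mm thick), 196 mm above the bench when the pin is up; it moves with the pin
- striker: the sprung striker pin; its origin is the stand's origin while the pin is up and sinks with it
- striker_travel (a joint): how far the striker is down: 0 up (its rest), 0.030 m fully down, head on the bush (rigid). A return spring (3 N net at the top, 8 N at the bottom) lifts it; it meets the mount after 2 mm, pushing that off its spring balls takes about 12 N in all, and the mount drops when the pin is 25 mm down. With the catch under its head the pin stops after 2 mm
- catch_turn (a joint): angle of the red catch: 0 safe (fork under the striker's head), 1.22 rad clear (fork out at the front), rigid stops. Turns clockwise seen from above about an upright pivot at x = 0, y = +42 mm in the stand's frame. A spring plunger clicks over a bump near each end (about 2 N at the grip) and then holds the catch against that stop; halfway it just stays
- catch_grip (a point): middle of the black upright round grip on the catch's handle (22 mm across, from 169 to 204 mm above the bench; the red arm below it ends at 165 mm). 58 mm from the pivot; at 0 it stands in front of the pivot (towards the stand's -x), at 1.22 out at the stand's left
- mount: green cylindrical resin specimen mount, 30 mm across, 18 mm high, 45 g, loose; it starts hidden inside the mould, held by three spring balls, its underside 89 mm above the bench. Origin: centre of its underside
- mallet: loose mallet, 0.42 kg, standing on its lower face: round upright head 50 mm across, 80 mm high, orange nylon faces; level handle along its own -x. Origin: centre of the lower face, z up. Handle axis 40 mm above that face; wood 22 mm wide (y), 26 mm high to x = -95 mm, then black grip 26 x 30 mm to x = -185 mm. Centre of mass 10 mm from the head's axis towards the handle
- mallet_grip (a point): a good place to hold the mallet across the wooden handle, close to the head: x = -62 mm, 40 mm above the lower face. A microscope stands between the mallet and the stand: its eyepieces reach up to 0.40 m above the bench and forward to x = 0.46 m, so carry the mallet well above or in front of them
- flask: bystander: 125 ml conical flask, 66 mm across, 112 mm high, loose behind the stand; origin under its centre
- amber: bystander: amber reagent bottle, 63 mm across, 136 mm high, loose behind the stand; origin under its centre
- dish: bystander: petri dish with lid, 59 mm across, 14 mm high, loose near the front edge; origin under its centre
- beaker: bystander: 100 ml beaker, 56 mm across, 71 mm high, loose behind the mallet; origin under its centre

How it is judged:
By the outcome, as a careful person would: the job done as asked, in the order asked, and still so for the second after the job is handed in, with the robot touching nothing.
It also fails if it takes over 64 s, if anything falls off the work surface, if the arm or the gripper's body presses on something with over 40 N, if the wrist force passes 120 N, or if a joint passes its speed limit or range.

## Working session

There is one attempt and no reset: what is moved stays moved. The work goes in short steps, Python scripts to look and compute and a tool call to move; the robot and the scene stay as the last step left them, time stands still between calls to the robot, and variables do not carry over. Pictures are saved under pics/ and viewed, at most 10 in all, crops included, and the job is handed in when it is done.

Besides the shell and the picture viewer there is one more tool, called after "Request:" as name([rows], argument=value, ...), one row to a line, values as JSON. servo_tool: Moves the arm, as the interface text tells. Its arguments: {"type":"object","properties":{"moves":{"type":"array"},"force":{"type":"number"}},"required":["moves"]}

```bash
mkdir -p pics
cat > h.py <<'E'
import numpy as np,cv2
from station import ctrl
def cam(n):
    c=ctrl.camera(n);K=np.array(c["intrinsics"]);R=cv2.Rodrigues(np.array(c["rvec"],float))[0];t=np.array(c["tvec"],float).ravel()
    v,u=np.mgrid[:480,:640].astype(float)
    dx=(u-K[0,2])/K[0,0];dy=(v-K[1,2])/K[1,1];rd=np.hypot(dx,dy);r=rd.copy()
    for _ in range(20): r=rd/(1+c["k1"]*r*r)
    s=np.where(rd>0,r/np.maximum(rd,1e-9),1);z=c["range_z"]
    P=np.stack([dx*s*z,dy*s*z,z],-1);W=(P-t)@R
    W[z==0]=np.nan
    return c["frame"],W
E
python3 - <<'E'
from h import *
a=[]
for n in("scene","top"):
    f,W=cam(n);cv2.imwrite(f"pics/{n}0.png",f);np.save(f"{n}0.npy",W)
    for t in("stand","striker_top","catch_grip","mallet","mallet_grip","flask","amber","dish","beaker"):
        for d in ctrl.look_for(t,n)[:1]:
            l,tp,r,b=[int(x) for x in d["extent"]]
            Q=W[max(tp,0):b,max(l,0):r].reshape(-1,3);Q=Q[~np.isnan(Q[:,0])]
            print(n,t,round(d["p"],2),[l,tp,r,b],np.round(np.median(Q,0),3),'zmax',np.round(np.percentile(Q[:,2],98),3))
s=ctrl.sense();print(s["tool_pos"],s["tcp_rot"],ctrl.tcp_to_grasp,s["time"])
E
```

```text
scene stand 0.81 [281, 267, 362, 384] [ 0.488 -0.34   0.067] zmax 0.196
scene striker_top 0.64 [315, 272, 334, 289] [ 0.496 -0.325  0.194] zmax 0.199
scene catch_grip 0.58 [282, 265, 333, 300] [ 0.486 -0.284  0.16 ] zmax 0.203
scene mallet 0.59 [202, 209, 278, 242] [0.46  0.232 0.004] zmax 0.082
scene mallet_grip 0.84 [208, 210, 277, 243] [0.466 0.224 0.004] zmax 0.082
scene flask 0.66 [370, 268, 398, 317] [ 0.685 -0.252  0.041] zmax 0.371
scene amber 0.92 [395, 293, 431, 353] [ 0.678 -0.381  0.064] zmax 0.171
scene dish 0.61 [246, 302, 271, 323] [ 0.403 -0.158  0.014] zmax 0.018
top stand 0.63 [391, 254, 440, 310] [ 0.498 -0.306  0.137] zmax 0.199
top striker_top 0.73 [417, 273, 436, 288] [ 0.501 -0.322  0.193] zmax 0.2
top catch_grip 0.62 [402, 278, 421, 311] [ 0.466 -0.294  0.164] zmax 0.204
top mallet_grip 0.65 [194, 255, 234, 329] [0.463 0.221 0.001] zmax 0.081
top flask 0.6 [371, 198, 395, 227] [ 0.684 -0.234  0.026] zmax 0.113
top amber 0.92 [418, 197, 449, 224] [ 0.686 -0.361  0.085] zmax 0.138
top dish 0.83 [338, 309, 361, 327] [ 0.399 -0.15   0.013] zmax 0.019
top beaker 0.65 [232, 180, 257, 206] [0.737 0.145 0.028] zmax 0.073
[0.16256182 0.62932793 0.23871175] [ 1.26031997e-01  9.92026177e-01 -1.48107091e-05  1.22884912e-05] 0.0187 1.0
```

View pics/scene0.png

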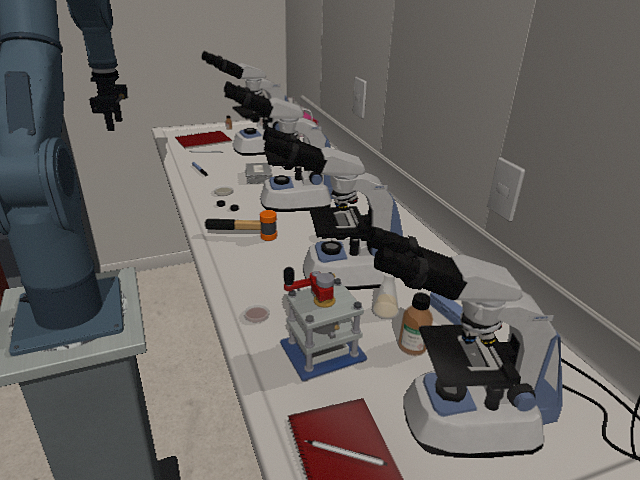

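View pics/top0.png

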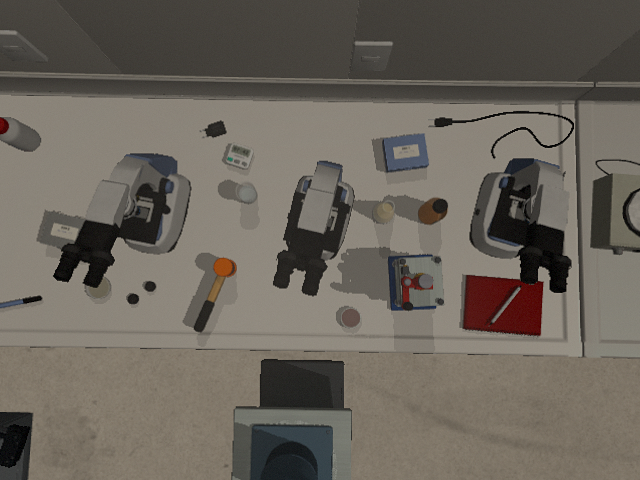

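The scene view shows the stand (281–362, 267–384) and mallet (205–278, 210–240). The top view shows the striker at (427,281), the mallet head at (224,268) with its handle toward (203,328), and the dish at (348,317). Next I'll get the precise geometry.

Run:
```python
from h import *
C=[]
for n in("scene","top"):
    W=np.load(f"{n}0.npy");f=cv2.imread(f"pics/{n}0.png").astype(int)
    P=W.reshape(-1,3);c=f.reshape(-1,3)
    near=(abs(P[:,0]-.49)<.12)&(abs(P[:,1]+.31)<.12)
    k=near&(P[:,2]>.17)
    for p,b in sorted(zip(P[k].round(3).tolist(),c[k].tolist())): 
        if n=="top": print(p,b)
    k=near&(abs(P[:,2]-.138)<.006); r=cv2.minAreaRect(P[k][:,:2].astype(np.float32)*1000);print(n,"bridge",k.sum(),r)
    k=near&(P[:,2]>.003)&(P[:,2]<.02)&(c[:,0]>c[:,2]+30); 
    if k.sum()>5: print(n,"base",k.sum(),cv2.minAreaRect(P[k][:,:2].astype(np.float32)*1000))
    m=(abs(P[:,0]-.42)<.15)&(abs(P[:,1]-.25)<.12)&(P[:,2]>.02)
    h=m&(P[:,2]>.072)&(P[:,2]<.09);print(n,"head",h.sum(),cv2.minEnclosingCircle(P[h][:,:2].astype(np.float32)*1000),P[h].mean(0))
    h=m&(P[:,2]>.042)&(P[:,2]<.064);Q=P[h][:,:2];v=cv2.fitLine(Q.astype(np.float32),cv2.DIST_HUBER,0,.001,.001).ravel();print("handle",h.sum(),v,Q.min(0),Q.max(0))
```

```text
scene bridge 1729 ((498.5706787109375, -322.2114562988281), (124.35365295410156, 110.73600006103516), 2.9218595027923584)
scene base 1082 ((498.0184020996094, -323.862060546875), (148.37442016601562, 122.39132690429688), 3.284477949142456)
scene head 143 ((528.0413208007812, 188.19818115234375), 26.875782012939453) [0.52801028 0.18310152 0.07997226]
handle 472 [ 0.9131054  -0.4077236   0.47451615  0.20048283] [0.35438715 0.16073852] [0.54669898 0.26203624]
[0.428, -0.273, 0.186] [68, 74, 83]
[0.428, -0.273, 0.198] [68, 74, 78]
[0.429, -0.283, 0.2] [66, 72, 75]
[0.429, -0.281, 0.198] [64, 71, 73]
[0.429, -0.278, 0.2] [47, 52, 55]
[0.429, -0.275, 0.201] [63, 69, 73]
[0.43, -0.272, 0.18] [40, 44, 58]
[0.431, -0.285, 0.201] [41, 43, 44]
[0.431, -0.282, 0.205] [30, 33, 34]
[0.431, -0.279, 0.205] [27, 30, 33]
[0.431, -0.277, 0.202] [22, 28, 31]
[0.431, -0.275, 0.203] [20, 27, 26]
[0.431, -0.273, 0.201] [29, 28, 35]
[0.431, -0.271, 0.199] [27, 32, 35]
[0.432, -0.27, 0.178] [23, 27, 48]
[0.433, -0.288, 0.198] [42, 36, 34]
[0.433, -0.28, 0.201] [29, 34, 35]
[0.433, -0.275, 0.205] [33, 34, 38]
[... 15822 characters left out ...]
[0.522, -0.283, 0.171] [46, 49, 51]
[0.522, -0.275, 0.173] [56, 57, 60]
[0.525, -0.283, 0.171] [50, 51, 52]
[0.525, -0.28, 0.171] [51, 55, 55]
[0.527, -0.281, 0.17] [53, 54, 57]
[0.53, -0.278, 0.171] [57, 57, 58]
[0.534, -0.276, 0.17] [41, 68, 86]
top bridge 1363 ((498.17315673828125, -320.3564758300781), (123.67352294921875, 109.11476135253906), 3.670288324356079)
top base 107 ((499.0790100097656, -320.3382568359375), (145.71649169921875, 118.2164535522461), 4.423587322235107)
top head 274 ((527.855712890625, 188.59738159179688), 25.315814971923828) [0.52804226 0.18816635 0.0790525 ]
handle 541 [ 0.9280537  -0.37244654  0.42953995  0.2269525 ] [0.35815083 0.1666724 ] [0.54233239 0.26407908]
```

Stand origin is about (0.4985, −0.320) with yaw 0.058 rad, and the catch grip is at (0.438, −0.280). The mallet head is at (0.528, 0.188) with yaw −0.385 rad. All of this fits the given sizes. Moving to the catch now.

Request:
servo_tool([
  [-0.2,28,-38,18,-2.83],
  [-0.2,28,-38,18,-2.83],
  [-0.2,28,-38,18,-2.83],
  [-0.2,28,-38,18,-2.83],
  [-0.2,28,-38,18,-2.83],
  [-0.2,28,-38,18,-2.83],
  [-0.2,28,-38,18,-2.83],
  [-0.2,28,-38,18,-2.83],
  [-0.2,28,-38,18,-2.83],
  [-0.2,28,-38,18,-2.83],
], force=30)

```text
time: 1.83
tool_pos: [0.3943, 0.3141, 0.3882]
tcp_rot: [0.685, 0.729, 0.0, -0.0]
ft_force: [1.1, 1.1, 0.3]
grip_width: 0.053
finger_force: 0.0
```

Request:
servo_tool([
  [-0.2,4.4,-40,2,-1.57],
  [-0.2,4.4,-40,2,-1.57],
  [-0.2,4.4,-40,2,-1.57],
  [-0.2,4.4,-40,2,-1.57],
  [-0.2,4.4,-40,2,-1.57],
  [-0.2,4.4,-40,2,-1.57],
  [-0.2,4.4,-40,2,-1.57],
  [-0.2,4.4,-40,2,-1.57],
  [-0.2,4.4,-40,2,-1.57],
  [-0.2,4.4,-40,2,-1.57],
])

```text
time: 2.67
tool_pos: [0.4371, -0.0883, 0.4079]
tcp_rot: [0.982, 0.188, 0.001, 0.0]
ft_force: [0.2, 0.2, 0.5]
grip_width: 0.0527
finger_force: 0.0
```

Request:
servo_tool([
  [-0.2,0,-20,-6,-0.35],
  [-0.2,0,-20,-6,-0.35],
  [-0.2,0,-20,-6,-0.35],
  [-0.2,0,-20,-6,-0.35],
  [-0.2,0,-20,-6,-0.35],
  [-0.2,0,-20,-6,-0.35],
  [-0.2,0,-20,-6,-0.35],
])

```text
time: 3.25
tool_pos: [0.4358, -0.2868, 0.3464]
tcp_rot: [1.0, 0.016, -0.001, 0.001]
ft_force: [-0.3, 1.1, 0.1]
grip_width: 0.053
finger_force: 0.0
```

Request:
servo_tool([
  [-0.2,0.2,0.6,-4,0.03],
  [-0.2,0.2,0.6,-8,0.03],
  [-0.2,0.2,0.6,-12,0.03],
  [-0.2,0.2,0.6,-15,0.03],
  [-0.2,0.2,0.6,-17,0.03],
  [-0.2,0.2,0.6,-17.2,0.03],
  [-0.2,0.2,0.6,-17.2,0.03],
])

```text
time: 3.83
tool_pos: [0.44, -0.2765, 0.1752]
tcp_rot: [0.999, 0.035, -0.0, -0.001]
ft_force: [0.3, 0.3, 1.2]
grip_width: 0.0528
finger_force: 0.0
```

Request:
servo_tool([
  [1,0,0,0,0],
  [1,0,0,0,0],
  [1,0,0,0,0],
  [1,0,0,0,0],
  [1,0,0,0,0],
], force=15)

```text
time: 4.25
tool_pos: [0.44, -0.2783, 0.1759]
tcp_rot: [0.999, 0.035, 0.001, 0.0]
ft_force: [0.6, -2.2, 0.6]
grip_width: 0.0214
finger_force: 2.1
```

Request:
servo_tool([
  [1,0,0.57,0,-0.1],
  [1,0.05,1.16,0,-0.2],
  [1,0.16,1.72,0,-0.3],
  [1,0.33,2.28,0,-0.4],
  [1,0.55,2.81,0,-0.5],
  [1,0.82,3.33,0,-0.6],
  [1,1.15,3.8,0,-0.7],
  [1,1.51,4.25,0,-0.8],
  [1,1.93,4.66,0,-0.9],
  [1,2.38,5.02,0,-1.0],
])

```text
time: 5.08
tool_pos: [0.4663, -0.2314, 0.1763]
tcp_rot: [0.892, -0.451, 0.005, 0.003]
ft_force: [8.6, -13.1, -13.1]
grip_width: 0.0213
finger_force: 15.0
```

Request:
servo_tool([
  [1,0.53,0.34,0,-0.1],
  [1,1.1,0.65,0,-0.22],
  [1,1.5,0.8,0,-0.26],
  [1,1.6,0.8,0,-0.26],
  [1,1.6,0.8,0,-0.26],
])

```text
time: 5.5
tool_pos: [0.4757, -0.2266, 0.1761]
tcp_rot: [0.826, -0.563, 0.002, 0.006]
ft_force: [-9.2, -15.7, -0.4]
grip_width: 0.0212
finger_force: 15.0
```

Run:
```python
from h import *
f,W=cam("scene");cv2.imwrite("pics/s1.png",cv2.resize(f[220:400,200:440],None,fx=3,fy=3))
print(ctrl.sense()["ft_force"],ctrl.sense()["tool_pos"])
```

```text
[ -9.64590193 -16.90612465  -0.10669495] [ 0.47565424 -0.22660304  0.17604734]
```

View pics/s1.png

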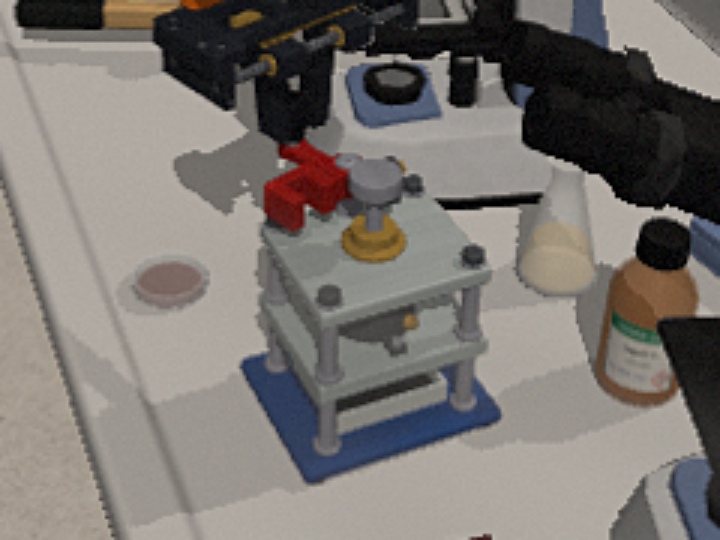

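The picture shows the red fork at (300,195), clear of the grey striker head at (375,180), and the gripper holding the catch grip at the stop. The contact force also confirms it is against the stop. Releasing and rising.

Request:
servo_tool([
  [-0.2,-0.4,0,0,0],
  [-0.2,-0.4,0,0,0],
  [-0.2,-0.4,0,0,0],
  [-0.2,-0.4,0,2,0],
  [-0.2,-0.4,0,6,0],
  [-0.2,-0.4,0,10,0],
  [-0.2,-0.4,0,14,0],
  [-0.2,-1.5,2,18,0],
  [-0.2,-3,4,22,0],
  [-0.2,-3,6,26,0],
])

```text
time: 6.38
tool_pos: [0.4483, -0.1661, 0.4253]
tcp_rot: [0.827, -0.562, -0.0, -0.0]
ft_force: [0.8, 0.9, 0.1]
grip_width: 0.0527
finger_force: 0.0
```

Request:
servo_tool([
  [-0.2,2.2,37.8,0,0.81],
  [-0.2,2.2,37.8,0,0.81],
  [-0.2,2.2,37.8,0,0.81],
  [-0.2,2.2,37.8,0,0.81],
  [-0.2,2.2,37.8,0,0.81],
  [-0.2,2.2,37.8,0,0.81],
  [-0.2,2.2,37.8,0,0.81],
  [-0.2,2.2,37.8,0,0.81],
  [-0.2,2.2,37.8,0,0.81],
  [-0.2,2.2,37.8,0,0.81],
])

```text
time: 7.22
tool_pos: [0.4702, 0.2224, 0.4231]
tcp_rot: [0.983, -0.183, -0.001, -0.0]
ft_force: [-0.4, 0.2, -1.1]
grip_width: 0.0527
finger_force: 0.0
```

Run:
```python
from h import *
for n in("top","scene"):
    P=np.load(f"{n}0.npy").reshape(-1,3)
    d=np.hypot(P[:,0]-.528,P[:,1]-.1885)
    m=(d>.035)&(d<.2)&(P[:,2]>.045)&(P[:,2]<.065)&(P[:,0]<.51)&(P[:,1]>.17)&(P[:,1]<.32)
    Q=P[m][:,:2].astype(np.float32);v=cv2.fitLine(Q,cv2.DIST_HUBER,0,.001,.001).ravel()
    print(n,m.sum(),np.degrees(np.arctan(v[1]/v[0])),v,np.degrees(np.arctan2(v[3]-.1885,.528-v[2])))
s=ctrl.sense();print(s["tool_pos"],s["joints"])
```

```text
top 484 -21.596598 [ 0.92979836 -0.36806935  0.4248271   0.22920418] 21.530418
scene 310 -21.470299 [ 0.93060744 -0.3660189   0.40804973  0.23025866] 19.194696
[0.47022199 0.22236873 0.42314233] [-1.28273331  0.20735456  0.91079241  1.65814224 -0.16846053  1.35858595
 -2.28591456]
```

Request:
servo_tool([
  [-0.2,0,0,-4,0],
  [-0.2,0,0,-8,0],
  [-0.2,0,0,-12,0],
  [-0.2,0,0,-16,0],
  [-0.2,0,0,-20,0],
  [-0.2,0,0,-24,0],
  [-0.2,0,0,-28,0],
  [-0.2,0,0,-29,0],
  [-0.2,0,0,-29,0],
])

```text
time: 7.97
tool_pos: [0.4703, 0.212, 0.1321]
tcp_rot: [0.982, -0.189, -0.002, 0.002]
ft_force: [-0.4, -0.4, 0.6]
grip_width: 0.0529
finger_force: 0.0
```

Request:
servo_tool([
  [-0.2,0,0,-3.5,0],
  [-0.2,0,0,-7,0],
  [-0.2,0,0,-9.5,0],
  [-0.2,0,0,-10.6,0],
  [-0.2,0,0,-10.6,0],
  [-0.2,0,0,-10.6,0],
])

```text
time: 8.47
tool_pos: [0.4736, 0.2132, 0.0299]
tcp_rot: [0.982, -0.189, 0.001, -0.001]
ft_force: [1.1, 0.0, -0.2]
grip_width: 0.0529
finger_force: 0.0
```

Request:
servo_tool([
  [1,0,0,0,0],
  [1,0,0,0,0],
  [1,0,0,0,0],
  [1,0,0,0,0],
  [1,0,0,0,0],
  [1,0,0,0,0],
], force=60)

```text
time: 8.97
tool_pos: [0.4721, 0.2127, 0.0284]
tcp_rot: [0.982, -0.189, 0.0, -0.0]
ft_force: [-0.9, 0.6, 3.7]
grip_width: 0.0219
finger_force: 60.0
```

Request:
servo_tool([
  [1,0,0,1,0],
  [1,0,0,4,0],
  [1,0,0,8,0],
  [1,0,0,12,0],
  [1,0,0,16,0],
  [1,0,0,20,0],
  [1,0,0,24,0],
  [1,0,0,28,0],
  [1,0,0,32,0],
  [1,0,0,36,0],
])

```text
time: 9.8
tool_pos: [0.4708, 0.2113, 0.3897]
tcp_rot: [0.982, -0.19, -0.001, 0.0]
ft_force: [0.7, 1.2, -5.0]
grip_width: 0.0213
finger_force: 60.0
```

Request:
servo_tool([
  [1,-2,-1,4,0],
  [1,-4,-3,8,0.1],
  [1,-4,-6,9,0.2],
  [1,-4,-10,9,0.3],
  [1,-4,-14,9,0.4],
  [1,-4,-18,9,0.5],
  [1,-4,-22,9,0.6],
  [1,-4,-26,9,0.7],
  [1,-4,-30,9,0.8],
  [1,-4,-34,9,0.9],
])

```text
time: 10.63
tool_pos: [0.4306, -0.1305, 0.4765]
tcp_rot: [0.966, 0.258, -0.002, -0.001]
ft_force: [0.5, 0.1, -3.5]
grip_width: 0.0217
finger_force: 60.0
```

Run:
```python
from h import *
s=ctrl.sense();print(s["tool_pos"],s["tcp_rot"],s["joints"],s["ft_force"],s["moment"],s["grip_width"])
```

```text
[ 0.43061399 -0.13053845  0.47651657] [ 0.96609641  0.25817488 -0.00155153 -0.00102043] [-1.34977779 -0.33725495  1.25015717  1.71289239  0.3179818   1.54373765
 -1.17591392] [ 0.5499244   0.08028975 -3.45040479] [-0.13452789  0.24883216  0.04122502] 0.021650713936676384
```

Request:
servo_tool([
  [1,1,-4,0,0.1],
  [1,2,-8,-1,0.2],
  [1,3,-12,-4,0.3],
  [1,3.7,-16,-7,0.4],
  [1,3.7,-20,-10,0.5],
  [1,3.7,-24,-14,0.52],
  [1,3.7,-24.2,-14.6,0.52],
  [1,3.7,-24.2,-14.6,0.52],
  [1,3.7,-24.2,-14.6,0.52],
])

```text
time: 11.38
tool_pos: [0.358, -0.2645, 0.4007]
tcp_rot: [0.868, 0.496, 0.006, 0.014]
ft_force: [0.2, 0.7, -3.3]
grip_width: 0.0215
finger_force: 60.0
```

Run:
```python
from h import *
for n in("scene","top"):
    f,W=cam(n);P=W.reshape(-1,3)
    if n=="scene": cv2.imwrite("pics/s2.png",cv2.resize(f[160:400,200:460],None,fx=2.4,fy=2.4))
    c=f.reshape(-1,3).astype(int)
    o=(c[:,2]>c[:,0]+70)&(c[:,2]>c[:,1]+40)&(c[:,1]>c[:,0]+15)&(P[:,2]>.2)&(P[:,1]<-.2)&(P[:,1]>-.45)
    Q=P[o];print(n,o.sum(),Q.min(0),Q.max(0))
    t=Q[Q[:,2]>Q[:,2].max()-.012]; print(cv2.minEnclosingCircle(t[:,:2].astype(np.float32)*1000))
s=ctrl.sense();print(s["tool_pos"],s["tcp_rot"],s["joints"])
```

```text
scene 230 [ 0.36288438 -0.28546202  0.37289625] [ 0.41214168 -0.21523394  0.46353064]
((378.5848388671875, -254.09268188476562), 33.36762619018555)
top 407 [ 0.36570151 -0.2328273   0.38296408] [ 0.41300005 -0.20003334  0.45502013]
((388.3153381347656, -210.49305725097656), 23.859891891479492)
[ 0.35830838 -0.26436353  0.40110536] [0.8683511  0.49571798 0.00581529 0.01400819] [-1.00662761 -0.37390368  1.25961962  1.88771815  0.3763448   1.35924403
 -0.37415937]
```

View pics/s2.png

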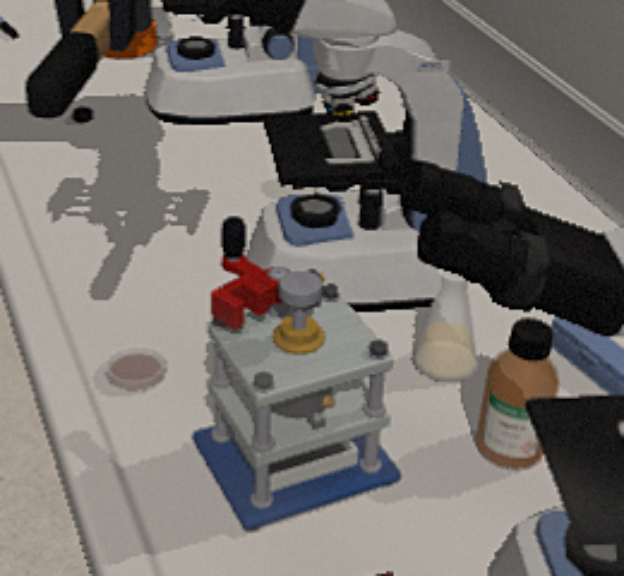

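The picture shows the catch clear and the arm short of its target, with joints 2 and 3 at their limits. I'll move outward, where there is more freedom.

Request:
servo_tool([
  [1,2,-2,0,0],
  [1,4,-4,0,0],
  [1,6,-6,0,0],
  [1,8,-8,0,0],
  [1,10,-10,0,0],
])

```text
time: 11.9
tool_pos: [0.367, -0.2866, 0.4287]
tcp_rot: [0.868, 0.496, 0.013, 0.031]
ft_force: [0.3, 0.5, -3.6]
grip_width: 0.0217
finger_force: 60.0
```

Run:
```python
from h import *
s=ctrl.sense();print(s["tool_pos"],s["tcp_rot"],s["joints"])
```

```text
[ 0.36698298 -0.28662776  0.42870031] [0.86769077 0.49596233 0.01339832 0.0308964 ] [-0.99289171 -0.37309253  1.25906514  1.82255324  0.38656308  1.38599888
 -0.33815546]
```

```bash
cat > kin.py <<'E'
import numpy as np, itertools
from scipy.spatial.transform import Rotation as R
from scipy.optimize import least_squares
def fk(q,p,s):
    # p: yaw0,h, a(x,y,z), b(x,y,z), c(x,y,z), tool yaw
    q=np.array(q)*s
    A=R.from_euler('z',p[0]+q[0])*R.from_euler('y',q[1]);pos=np.array([0,0,p[1]])
    A=A*R.from_euler('z',q[2]);pos=pos+A.apply(p[2:5])
    A=A*R.from_euler('y',q[3])*R.from_euler('z',q[4]);pos=pos+A.apply(p[5:8])
    A=A*R.from_euler('y',q[5])*R.from_euler('z',q[6]+p[11]);pos=pos+A.apply(p[8:11])
    return pos,A
S=[([-1.384,0.536,-0.004,1.538,0.003,1.067,-0.071],[.16256,.62933,.23871],[.12603,.99203,0,0]),
([-1.28273331,.20735456,.91079241,1.65814224,-.16846053,1.35858595,-2.28591456],[.47022199,.22236873,.42314233],[.983,-.183,-.001,0]),
([-1.34977779,-.33725495,1.25015717,1.71289239,.3179818,1.54373765,-1.17591392],[.43061399,-.13053845,.47651657],[.96609641,.25817488,-.00155,-.00102]),
([-1.00662761,-.37390368,1.25961962,1.88771815,.3763448,1.35924403,-.37415937],[.35830838,-.26436353,.40110536],[.8683511,.49571798,.00581529,.01400819]),
([-.99289171,-.37309253,1.25906514,1.82255324,.38656308,1.38599888,-.33815546],[.36698298,-.28662776,.42870031],[.86769077,.49596233,.01339832,.0308964])]
def res(p,s):
    r=[]
    for q,x,o in S:
        pos,A=fk(q,p,s); r+=list((pos-x)*5)+list((A.inv()*R.from_quat(o)).as_rotvec())
    return np.array(r+list(np.array(p[[2,3,5,6,8,9]])*.02))
def fit():
    best=None
    for s1,s3,s5,s7 in itertools.product([1,-1],repeat=4):
        s=np.array([s1,1,s3,1,s5,1,s7])
        for y0 in (0,1.57,3.14,-1.57):
          for t in (0,1.57,3.14,-1.57):
            r=least_squares(res,[y0,.33,0,0,.4,0,0,.4,0,0,.25,t],args=(s,),max_nfev=60)
            if best is None or r.cost<best[0]: best=(r.cost,s,r.x)
    return best
E
timeout 500 python3 - <<'E'
from kin import *
b=fit();print(b[0],b[1],b[2].round(4));np.savez("kin.npz",s=b[1],p=b[2])
print(np.round(res(b[2],b[1])[:30].reshape(5,6),4))
E
```

```text
0.00030867372569615305 [-1  1 -1  1 -1  1 -1] [-1.2200e-02  3.7260e-01 -3.1000e-03 -2.8800e-02  4.7740e-01  2.0200e-02
 -1.5000e-03  4.7870e-01 -6.1000e-03 -1.5000e-03  2.9970e-01  1.5585e+00]
[[-0.0016  0.0014 -0.0115  0.0006  0.0005 -0.0001]
 [-0.004  -0.0061  0.0065 -0.001  -0.0008 -0.0003]
 [ 0.0022  0.0078  0.0144 -0.     -0.      0.0001]
 [-0.0031 -0.     -0.009  -0.      0.0004  0.0001]
 [-0.0018 -0.0043 -0.0004 -0.0001  0.0008  0.0001]]
```

```bash
cat > sim.py <<'E'
from kin import *
K=np.load("kin.npz");P,SG=K["p"],K["s"]
LO=np.array([-2.7,-.37,-1.27,.24,-1.31,.19,-2.76]);HI=np.array([2.7,2.16,1.26,2.4,4.45,1.91,2.76])
def err(q,x,A):
    p,B=fk(q,P,SG);return np.r_[x-p,(A*B.inv()).as_rotvec()]
def jac(q):
    p0,A0=fk(q,P,SG);J=np.zeros((6,7))
    for i in range(7):
        d=np.array(q,float);d[i]+=1e-5;p,A=fk(d,P,SG);J[:,i]=np.r_[p-p0,(A*A0.inv()).as_rotvec()]/1e-5
    return J
def solve(q,x,A,it=15,lam=.01):
    q=np.array(q,float)
    for _ in range(it):
        J=jac(q);e=err(q,x,A)
        q=np.clip(q+np.clip(J.T@np.linalg.solve(J@J.T+lam**2*np.eye(6),e),-.2,.2),LO,HI)
    return q
def go(q,x,yaw,n=None):
    """straight move to TCP x, tool-y direction yaw, per-row limits"""
    p,A=fk(q,P,SG);y=A.as_matrix()[:,1];y0=np.arctan2(y[1],y[0]);dy=yaw-y0
    x=np.array(x);n=n or int(max(np.ceil(np.linalg.norm(x-p)/.0417),np.ceil(abs(dy)/.125),1))
    for i in range(1,n+1):
        f=i/n;xx=p+f*(x-p);yy=y0+f*dy
        M=np.c_[[np.sin(yy),-np.cos(yy),0],[np.cos(yy),np.sin(yy),0],[0,0,-1]]
        q=solve(q,xx,R.from_matrix(M))
    M=R.from_matrix(M);return q,np.abs(err(q,x,M)).max()
E
python3 - <<'E'
from sim import *
np.set_printoptions(precision=3,suppress=True)
d=np.radians;q=S[0][0]
for x,y in [((.3943,.3141,.3882),3.5),((.4371,-.0883,.4079),-68.3),((.4358,-.2868,.3464),-88.2),((.44,-.278,.176),-86.3),((.4757,-.2266,.176),-158),((.4483,-.166,.425),-158.4),((.470,.2224,.423),-111.1)]:
    q,e=go(q,x,d(y));print(x,q,e)
print("actual",np.array(S[1][0]))
for x,y in [((.4703,.212,.028),-111.1),((.4708,.2113,.3897),-111.6),((.4306,-.1305,.4765),-60.1)]:
    q,e=go(q,x,d(y));print(x,q,e)
print("actual",np.array(S[2][0]))
E
```

```text
Traceback (most recent call last):
  File "sim.py", line 24, in go
    q=solve(q,xx,R.from_matrix(M))
                 ~~~~~~~~~~~~~^^^
  File "scipy/spatial/transform/_rotation.pyx", line 1143, in scipy.spatial.transform._rotation.Rotation.from_matrix
ValueError: Non-positive determinant (left-handed or null coordinate frame) in rotation matrix 0: [[ 0.933  0.359  0.   ]
 [-0.359  0.933  0.   ]
 [ 0.     0.    -1.   ]].
```

```bash
sed -i 's/\[np.sin(yy),-np.cos(yy),0\]/[-np.sin(yy),np.cos(yy),0]/' sim.py
python3 - <<'E'
from sim import *
np.set_printoptions(precision=3,suppress=True)
d=np.radians;q=S[0][0]
for x,y in [((.3943,.3141,.3882),3.5),((.4371,-.0883,.4079),-68.3),((.4358,-.2868,.3464),-88.2),((.44,-.278,.176),-86.3),((.4757,-.2266,.176),-158),((.4483,-.166,.425),-158.4),((.470,.2224,.423),-111.1)]:
    q,e=go(q,x,d(y));print(x,q,e)
print("actual",np.array(S[1][0]))
for x,y in [((.4703,.212,.028),-111.1),((.4708,.2113,.3897),-111.6),((.4306,-.1305,.4765),-60.1)]:
    q,e=go(q,x,d(y));print(x,q,e)
print("actual",np.array(S[2][0]))
E
```

```text
(0.3943, 0.3141, 0.3882) [-1.102  0.136  0.386  1.743 -0.053  1.273 -0.642] 3.802644333647652e-16
(0.4371, -0.0883, 0.4079) [-0.705 -0.012  0.813  1.838  0.009  1.312 -1.086] 1.1102230246251565e-16
(0.4358, -0.2868, 0.3464) [-0.294  0.331  0.983  1.755 -0.293  1.213 -0.771] 9.020562075079397e-16
(0.44, -0.278, 0.176) [-0.14   0.555  0.807  1.907 -0.509  0.896 -0.585] 2.914335439641036e-16
(0.4757, -0.2266, 0.176) [-0.416  0.723  1.089  1.902 -0.767  1.008 -1.736] 6.661338147750939e-16
(0.4483, -0.166, 0.425) [-0.859  0.145  1.26   1.749 -0.141  1.35  -2.336] 2.3408528222473765e-06
(0.47, 0.2224, 0.423) [-1.301  0.217  0.935  1.658 -0.178  1.356 -2.279] 3.330669073875469e-16
actual [-1.283  0.207  0.911  1.658 -0.168  1.359 -2.286]
(0.4703, 0.212, 0.028) [-0.913  0.766  0.553  1.949 -0.677  0.619 -1.855] 4.532967892424802e-16
(0.4708, 0.2113, 0.3897) [-1.296  0.244  0.958  1.716 -0.207  1.289 -2.241] 2.1208291230782646e-16
(0.4306, -0.1305, 0.4765) [-1.156 -0.164  1.222  1.718  0.154  1.481 -1.002] 1.1102230246251565e-16
actual [-1.35  -0.337  1.25   1.713  0.318  1.544 -1.176]
```

```bash
cat > plan.py <<'E'
from sim import *
import sys,time
np.set_printoptions(precision=3,suppress=True)
rng=np.random.default_rng(int(sys.argv[1]));d=np.radians
def mar(q):return np.minimum(q-LO,HI-q)[[1,2,3,4,5,6]].min()
best=[];t=time.time()
while time.time()-t<200:
    q=np.array(S[4][0]);w=[];ok=True
    n=rng.integers(1,4)
    for k in range(n):
        x=(rng.uniform(.3,.65),rng.uniform(-.55,.25),rng.uniform(.48,.62));y=rng.uniform(-150,60)
        q,e=go(q,x,d(y));w.append((np.round(x,3),round(y),q[:3].round(2)))
        if e>.02 or (k and mar(q)<.0):ok=False;break
    if not ok: continue
    q,e=go(q,(.468,-.373,.33),d(-30));
    if e>.003: continue
    w.append(q)
    best.append((mar(q),w))
best.sort(key=lambda b:-b[0])
for b in best[:3]: print(b)
E
for i in 1 2 3 4; do OMP_NUM_THREADS=1 python3 plan.py $i > o$i & done; wait; cat o?; nproc
```

```text
(np.float64(0.7043783698356947), [(array([0.352, 0.106, 0.576]), 15, array([-1.05, -0.28,  0.48])), (array([0.367, 0.092, 0.507]), -133, array([-0.63, -0.21,  0.25])), (array([0.599, 0.139, 0.603]), -51, array([-0.5 ,  0.34,  0.32])), array([ 0.2  ,  0.397,  0.525,  1.595, -0.209,  1.206,  0.243])])
(np.float64(0.608259526204463), [(array([0.365, 0.111, 0.592]), -80, array([-0.8 , -0.2 ,  0.34])), (array([ 0.419, -0.462,  0.542]), -127, array([0.14, 0.5 , 1.05])), array([ 0.111,  0.424,  0.652,  1.595, -0.27 ,  1.214,  0.291])])
(np.float64(0.5999899352251555), [(array([ 0.322, -0.147,  0.611]), -107, array([-0.51, -0.33,  0.58])), (array([ 0.348, -0.222,  0.553]), -71, array([-0.68, -0.28,  0.91])), (array([ 0.469, -0.01 ,  0.591]), -139, array([-0.65, -0.01,  0.61])), array([ 0.105,  0.426,  0.66 ,  1.595, -0.274,  1.214,  0.294])])
(np.float64(0.7126456838033051), [(array([ 0.31 , -0.336,  0.557]), 53, array([-0.8 , -0.37,  1.16])), (array([0.308, 0.025, 0.614]), 53, array([-0.44, -0.36,  0.15])), (array([0.508, 0.079, 0.575]), -146, array([-0.17,  0.08, -0.05])), array([ 0.481,  
[... 1584 characters left out ...]
rray([0.6 , 0.78, 0.42])), array([ 0.25 ,  0.386,  0.457,  1.595, -0.179,  1.203,  0.219])])
(np.float64(0.7050632480635999), [(array([ 0.338, -0.233,  0.604]), 59, array([-0.79, -0.37,  0.91])), (array([0.377, 0.074, 0.495]), -11, array([-0.61, -0.19,  0.26])), (array([ 0.343, -0.376,  0.589]), -127, array([0.03, 0.13, 0.83])), array([ 0.21 ,  0.395,  0.511,  1.595, -0.203,  1.205,  0.238])])
(np.float64(0.7037290500779838), [(array([0.354, 0.018, 0.545]), 38, array([-0.97, -0.36,  0.56])), (array([0.549, 0.201, 0.599]), -125, array([-0.83,  0.28,  0.59])), (array([0.596, 0.006, 0.506]), -120, array([-0.55,  0.32,  0.65])), array([ 0.191,  0.4  ,  0.538,  1.595, -0.215,  1.206,  0.247])])
4
```

Request:
servo_tool([
  [1,0,3,2,-0.07],
  [1,0,6,4,-0.14],
  [1,0,9,6,-0.21],
  [1,0.2,12,7,-0.28],
  [1,0.2,13.3,7,-0.32],
  [1,0.2,13.3,7,-0.32],
  [1,0.2,13.3,7,-0.32],
])

```text
time: 12.48
tool_pos: [0.3688, -0.1532, 0.498]
tcp_rot: [0.935, 0.352, 0.008, 0.033]
ft_force: [-0.2, 0.2, -3.4]
grip_width: 0.0215
finger_force: 60.0
```

```bash
cat > st.py <<'E'
from sim import *
from station import ctrl
np.set_printoptions(precision=3,suppress=True)
s=ctrl.sense();y=R.from_quat(s["tcp_rot"]).as_matrix()[:,1]
print(s["time"],np.array(s["tool_pos"]),np.degrees(np.arctan2(y[1],y[0])),np.array(s["tcp_rot"]),np.array(s["joints"]),np.array(s["moment"]))
E
python3 st.py
```

```text
12.4833 [ 0.369 -0.153  0.498] -48.69533347483057 [0.935 0.352 0.008 0.033] [-0.765 -0.298  0.776  1.789  0.264  1.531 -0.863] [-0.194  0.376 -0.021]
```

Request:
servo_tool([
  [1,0.9,1.6,0.3,-0.12],
  [1,1.7,3.2,0.5,-0.24],
  [1,2.6,4.8,0.8,-0.36],
  [1,3.4,6.4,1.1,-0.48],
  [1,4.3,8,1.3,-0.6],
  [1,5.1,9.6,1.6,-0.72],
  [1,6,11.2,1.9,-0.84],
  [1,6.8,12.8,2.1,-0.96],
  [1,7.7,14.4,2.4,-1.08],
  [1,8.5,16,2.7,-1.2],
])

```text
time: 13.32
tool_pos: [0.4543, 0.0065, 0.5251]
tcp_rot: [0.97, -0.241, -0.012, 0.031]
ft_force: [0.0, 0.2, -3.8]
grip_width: 0.0214
finger_force: 60.0
```

Request:
servo_tool([
  [1,0.9,1.6,0.3,-0.12],
  [1,1.7,3.2,0.5,-0.24],
  [1,2.6,4.8,0.8,-0.36],
  [1,3.4,6.2,1,-0.5],
  [1,3.4,6.2,1,-0.5],
])

```text
time: 13.73
tool_pos: [0.489, 0.0711, 0.5346]
tcp_rot: [0.881, -0.472, -0.019, 0.028]
ft_force: [0.3, -0.2, -4.4]
grip_width: 0.0215
finger_force: 60.0
```

```bash
python3 st.py
python3 - <<'E'
from sim import *
from station import ctrl
np.set_printoptions(precision=3,suppress=True)
s=ctrl.sense();print(R.from_quat(s["tcp_rot"]).as_matrix())
q=np.array(s["joints"])
for x in [(.468,-.373,.45),(.468,-.373,.33),(.468,-.373,.18)]:
    q,e=go(q,x,np.radians(-30));print(q,e)
E
```

```text
13.7333 [0.489 0.071 0.535] -146.29704850232514 [ 0.881 -0.472 -0.019  0.028] [-0.762  0.133  0.603  1.434 -0.055  1.661 -2.717] [0.317 0.152 0.042]
[[ 0.554 -0.83  -0.059]
 [-0.832 -0.554 -0.031]
 [-0.007  0.066 -0.998]]
[ 0.065  0.35   0.718  1.429 -0.229  1.448  0.257] 1.1102230246251565e-16
[ 0.088  0.433  0.685  1.596 -0.287  1.216  0.304] 4.440892098500626e-16
[ 0.16   0.605  0.6    1.717 -0.407  0.946  0.395] 2.7755575615628914e-16
```

Request:
servo_tool([
  [1,-0.1,-2.6,-0.5,0.12],
  [1,-0.2,-5.2,-1,0.24],
  [1,-0.3,-7.8,-1.5,0.36],
  [1,-0.4,-10.4,-2,0.48],
  [1,-0.6,-13,-2.5,0.6],
  [1,-0.7,-15.6,-3,0.72],
  [1,-0.8,-18.2,-3.5,0.84],
  [1,-1,-20.8,-4,0.96],
  [1,-1.1,-23.4,-4.5,1.08],
  [1,-1.2,-26,-5,1.2],
])

```text
time: 14.57
tool_pos: [0.4743, -0.194, 0.4849]
tcp_rot: [0.993, 0.113, -0.0, 0.034]
ft_force: [-0.1, 0.4, -3.8]
grip_width: 0.0216
finger_force: 60.0
```

Request:
servo_tool([
  [1,-0.1,-2.6,-0.5,0.12],
  [1,-0.2,-5.2,-1,0.24],
  [1,-0.3,-7.8,-1.5,0.36],
  [1,-0.4,-10.4,-2,0.48],
  [1,-0.6,-13,-2.5,0.6],
  [1,-0.8,-15.6,-5,0.72],
  [1,-0.9,-18.4,-9,0.83],
  [1,-0.9,-18.4,-13,0.83],
  [1,-0.9,-18.4,-15.5,0.83],
  [1,-0.9,-18.4,-15.5,0.83],
])

```text
time: 15.4
tool_pos: [0.4622, -0.3742, 0.3236]
tcp_rot: [0.865, 0.501, 0.01, 0.026]
ft_force: [0.2, 1.4, -4.0]
grip_width: 0.0215
finger_force: 60.0
```

```bash
python3 st.py
python3 - <<'E'
from h import *
for n in("scene","top"):
    f,W=cam(n);P=W.reshape(-1,3)
    cv2.imwrite(f"pics/{n}3.png",f)
    if n=="scene": cv2.imwrite("pics/s3.png",cv2.resize(f[160:400,200:460],None,fx=2.4,fy=2.4))
    c=f.reshape(-1,3).astype(int)
    o=(c[:,2]>c[:,0]+70)&(c[:,2]>c[:,1]+40)&(c[:,1]>c[:,0]+15)&(P[:,2]>.25)&(P[:,1]<-.2)&(P[:,1]>-.45)
    Q=P[o];print(n,o.sum(),Q.min(0),Q.max(0))
    t=Q[Q[:,2]>Q[:,2].max()-.015]; print(cv2.minEnclosingCircle(t[:,:2].astype(np.float32)*1000))
E
```

```text
15.4 [ 0.462 -0.374  0.324] -29.858856262112184 [0.865 0.501 0.01  0.026] [ 0.091  0.383  0.682  1.671 -0.267  1.125  0.32 ] [-0.059  0.327 -0.007]
scene 225 [ 0.46687519 -0.3951188   0.29842772] [ 0.51627563 -0.3064906   0.37683366]
((480.61273193359375, -324.220703125), 19.372222900390625)
top 467 [ 0.47028441 -0.34311132  0.3115398 ] [ 0.51723036 -0.29528359  0.38271501]
((492.2130432128906, -318.9068908691406), 24.345142364501953)
```

View pics/s3.png

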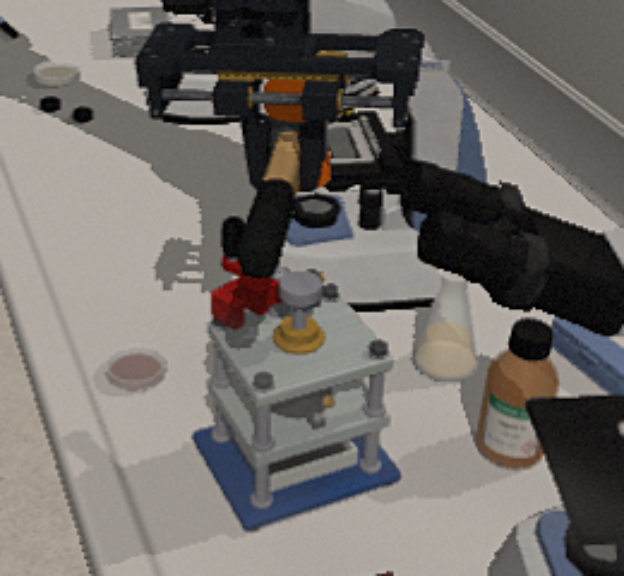

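The picture and depth put the mallet face centre at about (0.498, −0.321), 10 cm over the striker. I'll raise it a little and strike.

Request:
servo_tool([
  [1,0,0,2,0],
  [1,0,0,4,0],
  [1,0,0,4,0],
  [1,0,0,4,0],
], force=60)

```text
time: 15.83
tool_pos: [0.4678, -0.3763, 0.3732]
tcp_rot: [0.865, 0.501, 0.015, 0.033]
ft_force: [0.3, -0.3, -3.4]
grip_width: 0.0216
finger_force: 60.0
```

```bash
python3 st.py
```

```text
15.8333 [ 0.468 -0.376  0.373] -29.813861708483966 [0.865 0.501 0.015 0.033] [ 0.077  0.344  0.698  1.6   -0.242  1.209  0.295] [-0.182  0.31  -0.067]
```

Request:
servo_tool([
  [1,-0.5,0.3,-4,0],
  [1,-0.5,0.3,-8.1,0],
  [1,-0.5,0.3,-12.2,0],
  [1,-0.5,0.3,-16.3,0],
  [1,-0.5,0.3,-17.4,0],
  [1,-0.5,0.3,-15,0],
  [1,-0.5,0.3,-11,0],
  [1,-0.5,0.3,-7,0],
  [1,-0.5,0.3,-3,0],
  [1,-0.5,0.3,0,0],
])

```text
time: 16.67
tool_pos: [0.4618, -0.3727, 0.3734]
tcp_rot: [0.865, 0.501, 0.014, 0.032]
ft_force: [0.5, -0.2, -3.1]
grip_width: 0.0215
finger_force: 59.7
```

```bash
python3 st.py
python3 - <<'E'
from h import *
f,W=cam("scene");P=W.reshape(-1,3);c=f.reshape(-1,3).astype(int)
cv2.imwrite("pics/s4.png",cv2.resize(f[160:400,200:460],None,fx=2.4,fy=2.4))
print(ctrl.look_for("mount","scene")[:2])
g=(c[:,1]>c[:,0]+25)&(c[:,1]>c[:,2]+25)&(abs(P[:,0]-.5)<.1)&(abs(P[:,1]+.32)<.1)
print(g.sum(),P[g].mean(0) if g.any() else '')
E
```

```text
16.6667 [ 0.462 -0.373  0.373] -29.869985531116512 [0.865 0.501 0.014 0.032] [ 0.065  0.332  0.706  1.614 -0.236  1.209  0.292] [-0.226  0.195 -0.019]
[]
0
```

View pics/s4.png

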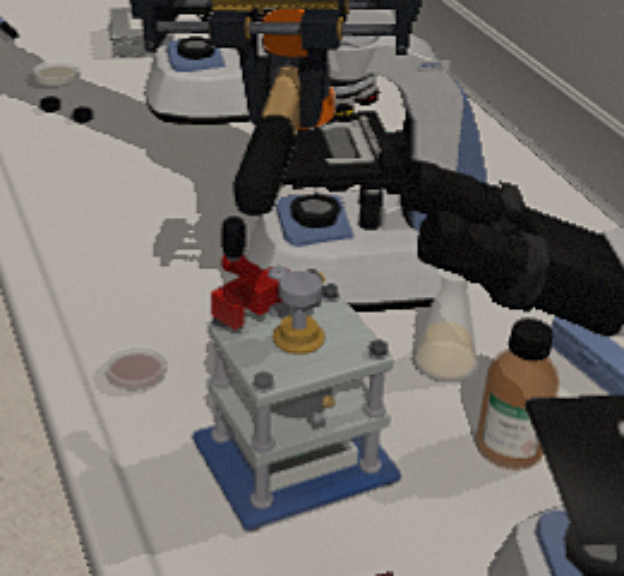

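Run:
```python
from h import *
f,W=cam("scene");g=cv2.imread("pics/scene3.png")
D=np.abs(f.astype(int)-g).max(2)[310:390,275:370]
m=D>30;print(m.sum());v,u=np.nonzero(m)
if m.any(): print(u.min()+275,u.max()+275,v.min()+310,v.max()+310)
for a,b in list(zip(v,u))[:25]: print(a+310,b+275,g[a+310,b+275],f[a+310,b+275],W[a+310,b+275].round(3))
P=cam("top");Q=P[1].reshape(-1,3);c=P[0].reshape(-1,3).astype(int)
o=(c[:,2]>c[:,0]+70)&(c[:,2]>c[:,1]+40)&(c[:,1]>c[:,0]+15)&(Q[:,2]>.25)&(Q[:,1]<-.2)&(Q[:,1]>-.45)
Q=Q[o];t=Q[Q[:,2]>.38];print(t.min(0),t.max(0),len(t))
A=np.c_[t[:,:2],np.ones(len(t))]
t2=t[np.abs(t[:,2]-np.median(t[:,2]))<.015];A=np.c_[t2[:,:2],np.ones(len(t2))];print("plane",np.linalg.lstsq(A,t2[:,2],rcond=None)[0][:2])
# camera sight line
cc=ctrl.camera("scene");Rm=cv2.Rodrigues(np.array(cc["rvec"],float))[0];print("campos",-Rm.T@np.array(cc["tvec"]).ravel())
pt=lambda X:cv2.projectPoints(np.array([X],float),np.array(cc["rvec"],float),np.array(cc["tvec"],float),np.array(cc["intrinsics"]),np.array([cc["k1"],0,0,0,0.]))[0].ravel()
for z in(.02,.038,.089,.107):print(z,pt((.4985,-.32,z)))
```

```text
0
[ 0.46672759 -0.3419422   0.40628367] [ 0.51354875 -0.29467163  0.43073823] 478
plane [ 0.06122822 -0.01182255]
campos [ 0.18154414 -1.06602162  0.75646063]
0.02 [322.21099296 345.5077293 ]
0.038 [322.4348408  339.02644154]
0.089 [323.09023665 320.07068775]
0.107 [323.32937706 313.16177392]
```

Run:
```python
from h import *
f,W=cam("scene")
for v in range(326,366,3): print(v,f[v,322],W[v,322].round(3),f[v,330],W[v,330].round(3))
cv2.imwrite("pics/s5.png",cv2.resize(f[290:390,275:375],None,fx=6,fy=6,interpolation=cv2.INTER_NEAREST))
```

```text
326 [63 62 67] [ 0.486 -0.345  0.097] [71 73 74] [ 0.502 -0.349  0.096]
329 [71 75 72] [ 0.486 -0.345  0.089] [68 72 71] [ 0.502 -0.35   0.089]
332 [69 74 72] [ 0.486 -0.346  0.082] [88 86 89] [ 0.501 -0.352  0.083]
335 [125 130 128] [ 0.485 -0.349  0.076] [75 76 78] [ 0.497 -0.361  0.083]
338 [122 127 125] [ 0.482 -0.357  0.076] [73 74 76] [ 0.496 -0.364  0.078]
341 [124 128 127] [ 0.479 -0.365  0.076] [122 129 127] [ 0.494 -0.37   0.076]
344 [126 132 129] [ 0.475 -0.374  0.077] [112 115 115] [ 0.492 -0.374  0.072]
347 [112 115 117] [ 0.475 -0.374  0.07 ] [82 86 84] [ 0.512 -0.331  0.021]
350 [50 62 49] [ 0.493 -0.332  0.019] [38 40 40] [ 0.509 -0.338  0.02 ]
353 [31 31 34] [ 0.489 -0.343  0.022] [138 145 147] [ 0.502 -0.354  0.028]
356 [130 136 137] [ 0.483 -0.358  0.029] [123 128 131] [ 0.5   -0.36   0.025]
359 [122 131 133] [ 0.483 -0.358  0.021] [106  95  92] [ 0.501 -0.358  0.015]
362 [91 69 56] [ 0.482 -0.361  0.015] [91 59 43] [ 0.499 -0.363  0.012]
365 [90 60 48] [ 0.479 -0.369  0.016] [95 62 46] [ 0.495 -0.373  0.014]
```

View pics/s5.png

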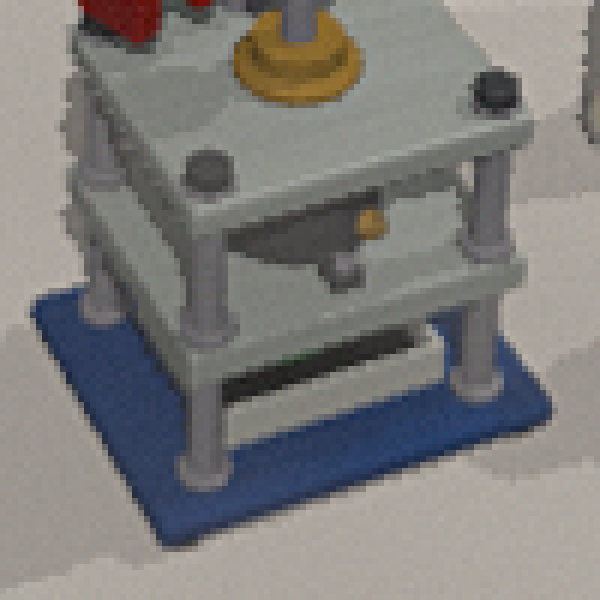

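Run:
```python
from h import *
f,_=cam("scene");a=cv2.imread("pics/scene0.png");b=cv2.imread("pics/scene3.png")
for v in (348,349,350,351):
  for n,i in(("0",a),("3",b),("now",f)): print(v,n,[(int(2*x[1])-int(x[0])-int(x[2])) for x in i[v,312:336].astype(int)])
```

```text
348 0 [6, 9, 7, 10, 7, 6, 7, 10, 2, 4, 6, 6, 5, 3, 3, 3, 3, 6, -1, -3, -5, 3, -3, 2]
348 3 [5, 9, 7, 9, 2, 6, 3, 3, 6, 7, 4, 4, 4, 8, 5, 6, 4, 1, 5, -4, 2, 3, 2, -5]
348 now [5, 6, 5, 3, 9, 7, 9, 8, 6, 4, 4, 4, 7, 16, 24, 17, 8, 3, -2, 0, 0, 1, 1, 1]
349 0 [5, 5, 7, 7, 3, 4, 8, 7, 8, 6, 7, 8, 5, 2, 1, -4, 6, -7, -1, -2, 5, 4, 4, 0]
349 3 [4, 4, 6, 8, 5, 12, 4, 7, 5, 11, 5, 9, 1, 1, 1, -4, 0, 1, 1, -2, 0, -2, -1, 3]
349 now [7, 9, 3, 5, 9, 7, 10, 6, 7, 11, 25, 18, 25, 24, 24, 21, 3, 4, -1, 0, -2, -4, 0, 2]
350 0 [2, 10, 4, 8, 3, 4, 5, 4, 4, 5, 4, 5, 0, 0, -5, 5, 4, -1, 3, 7, -1, 5, -4, 4]
350 3 [7, 4, 6, 9, 5, 3, 3, 10, 5, 4, -1, -8, 0, -2, -5, -3, 1, 3, -3, -2, 2, 4, 1, 3]
350 now [8, 8, 8, 4, 4, 5, 6, 2, 7, 5, 20, 29, 17, 11, 2, 0, -2, 5, 0, 0, 1, 1, -3, 7]
351 0 [6, 5, 5, -1, 5, 5, -1, 0, -4, 0, -3, 4, 0, 4, -1, -1, -2, -4, 2, 5, 6, 5, 0, 7]
351 3 [10, 6, 6, 6, 5, 10, 1, -1, 2, -2, 5, 2, 4, 5, -3, 1, 2, 4, 2, 2, 5, 1, 5, 3]
351 now [11, 3, 4, 6, 2, 7, 3, 4, -1, -3, 3, 1, -7, -6, 2, 5, 1, 2, -3, 4, 3, 7, 2, 3]
```

Green pixels have appeared in the tray at (322–327, 348–350) with z ≈ 0.02, and they weren't there before, so the mount has dropped. Next I'll plan the return of the mallet.

```bash
cat > p2.py <<'E'
from sim import *
from station import ctrl
np.set_printoptions(precision=3,suppress=True)
d=np.radians;q0=np.array(ctrl.sense()["joints"])
for x1,z,ym in [(.47,.5,-70),(.52,.5,-70),(.56,.5,-70),(.52,.56,-70),(.56,.5,-100)]:
  for yf in (-111.6,-85):
    q=q0;L=[]
    for x,y in [((.462,-.373,z),-30),((x1,-.1,z),ym),((x1,.21,z),yf),((.472,.213,.45),yf),((.472,.213,.03),yf)]:
        q,e=go(q,x,d(y));L.append((q[[1,2]],round(e,4)))
    print(x1,z,ym,yf,L,q)
E
python3 p2.py
```

```text
0.47 0.5 -70 -111.6 [(array([0.321, 0.719]), np.float64(0.0)), (array([0.033, 0.625]), np.float64(0.0)), (array([0.099, 0.348]), np.float64(0.0)), (array([0.123, 0.346]), np.float64(0.0)), (array([0.683, 0.219]), np.float64(0.0))] [-0.656  0.683  0.219  1.939 -0.267  0.548 -2.204]
0.47 0.5 -70 -85 [(array([0.321, 0.719]), np.float64(0.0)), (array([0.033, 0.625]), np.float64(0.0)), (array([0.103, 0.34 ]), np.float64(0.0)), (array([0.127, 0.338]), np.float64(0.0)), (array([0.684, 0.214]), np.float64(0.0))] [-0.656  0.684  0.214  1.933 -0.26   0.55  -1.75 ]
0.52 0.5 -70 -111.6 [(array([0.321, 0.719]), np.float64(0.0)), (array([0.166, 0.68 ]), np.float64(0.0)), (array([0.22 , 0.541]), np.float64(0.0)), (array([0.134, 0.521]), np.float64(0.0)), (array([0.701, 0.327]), np.float64(0.0))] [-0.741  0.701  0.327  1.94  -0.399  0.563 -2.093]
0.52 0.5 -70 -85 [(array([0.321, 0.719]), np.float64(0.0)), (array([0.166, 0.68 ]), np.float64(0.0)), (array([0.219, 0.495]), np.float64(0.0)), (array([0.135, 0.475]), np.float64(0.0)), (array([0.698, 0.299]), np.float64(0.0))] [-0.722  0.698  0.299  1.934 
[... 1008 characters left out ...]
), (array([0.134, 0.467]), np.float64(0.0)), (array([0.697, 0.294]), np.float64(0.0))] [-0.718  0.697  0.294  1.934 -0.358  0.561 -1.667]
0.56 0.5 -100 -111.6 [(array([0.321, 0.719]), np.float64(0.0)), (array([0.291, 0.806]), np.float64(0.0)), (array([0.337, 0.707]), np.float64(0.0)), (array([0.151, 0.699]), np.float64(0.0)), (array([0.725, 0.429]), np.float64(0.0))] [-0.819  0.725  0.429  1.941 -0.523  0.586 -1.99 ]
0.56 0.5 -100 -85 [(array([0.321, 0.719]), np.float64(0.0)), (array([0.291, 0.806]), np.float64(0.0)), (array([0.326, 0.628]), np.float64(0.0)), (array([0.147, 0.612]), np.float64(0.0)), (array([0.715, 0.381]), np.float64(0.0))] [-0.785  0.715  0.381  1.935 -0.463  0.577 -1.579]
```

Request:
servo_tool([
  [1,0,0,3,0],
  [1,0,0,6,0],
  [1,0,0,9,0],
  [1,0,0,13,0],
  [1,0.2,3.5,13,-0.08],
  [1,0.4,7,13,-0.18],
  [1,0.6,10.5,13,-0.28],
  [1,0.8,14,13,-0.38],
  [1,0.8,17.5,13,-0.48],
  [1,0.8,21,13,-0.58],
])

```text
time: 17.85
tool_pos: [0.4692, -0.1664, 0.4983]
tcp_rot: [0.971, 0.239, 0.003, 0.033]
ft_force: [1.2, 0.7, -3.8]
grip_width: 0.0213
finger_force: 59.8
```

Request:
servo_tool([
  [1,0.2,3.7,0,-0.08],
  [1,0.2,7.4,0,-0.14],
  [1,0.2,11.1,0,-0.2],
  [1,0.2,14.8,0,-0.26],
  [1,0.2,18.5,0,-0.32],
  [1,0.2,22.2,0,-0.38],
  [1,0.2,25.9,0,-0.44],
  [1,0.2,29.6,0,-0.5],
  [1,0.2,33.3,0,-0.54],
  [1,0.2,37,0,-0.56],
])

```text
time: 18.68
tool_pos: [0.4711, 0.2034, 0.4981]
tcp_rot: [0.999, -0.038, -0.007, 0.033]
ft_force: [0.5, 0.4, -3.2]
grip_width: 0.0216
finger_force: 59.9
```

Request:
servo_tool([
  [1,0,0,-3,0],
  [1,0,0,-7,0],
  [1,0,0,-11,0],
  [1,0,0,-15,0],
  [1,0,0,-19,0],
  [1,0,0,-23,0],
  [1,0,0,-27,0],
  [1,0,0,-30,0],
  [1,0,0,-30,0],
  [1,0,0,-30,0],
])

```text
time: 19.52
tool_pos: [0.4705, 0.2008, 0.1984]
tcp_rot: [0.999, -0.037, -0.007, 0.034]
ft_force: [0.3, -0.3, -2.1]
grip_width: 0.0212
finger_force: 59.9
```

```bash
python3 st.py
python3 - <<'E'
from h import *
f,W=cam("scene");cv2.imwrite("pics/s6.png",cv2.resize(f[100:300,140:340],None,fx=3,fy=3))
f,W=cam("top");P=W.reshape(-1,3);c=f.reshape(-1,3).astype(int)
m=(abs(P[:,1]-.22)<.15)&(abs(P[:,0]-.5)<.16)&(P[:,2]>.14)
o=m&(c[:,2]>c[:,0]+70)&(c[:,2]>c[:,1]+40)&(c[:,1]>c[:,0]+15)
t=P[o];print(len(t),t.min(0),t.max(0));t=t[abs(t[:,2]-np.median(t[:,2]))<.015]
print(np.median(t[:,2]),np.linalg.lstsq(np.c_[t[:,:2],np.ones(len(t))],t[:,2],rcond=None)[0])
E
```

```text
19.5167 [0.47  0.201 0.198] -94.18977687917402 [ 0.999 -0.037 -0.007  0.034] [-0.776  0.388  0.317  1.92  -0.084  0.899 -2.07 ] [ 0.12   0.299 -0.026]
406 [0.51065232 0.17027551 0.18275116] [0.5566132  0.22291938 0.2572918 ]
0.25237954723336664 [-0.00496433 -0.01473957  0.25763228]
```

View pics/s6.png

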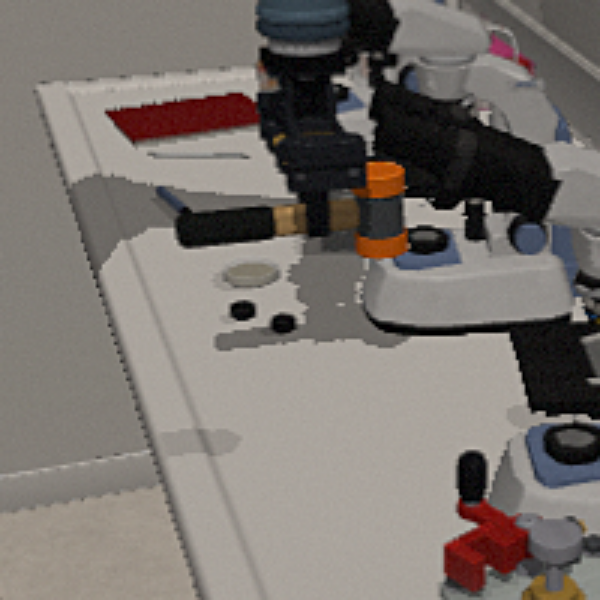

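The picture shows the mallet nearly level and held over clear bench, with its head at crop (380,210). Lowering it now.

Request:
servo_tool([
  [1,0,0,-3.5,0],
  [1,0,0,-7,0],
  [1,0,0,-10.5,0],
  [1,0,0,-13.5,0],
  [1,0,0,-15.5,0],
  [1,0,0,-16,0],
  [1,0,0,-16.2,0],
  [1,0,0,-16.3,0],
  [1,0,0,-16.3,0],
  [1,0,0,-16.3,0],
])

```text
time: 20.45
tool_pos: [0.4733, 0.2024, 0.0385]
tcp_rot: [0.999, -0.037, -0.004, 0.032]
ft_force: [-1.3, 0.5, -3.3]
grip_width: 0.0213
finger_force: 59.9
```

Request:
servo_tool([
  [1,0,0,-0.1,0],
  [1,0,0,-0.2,0],
  [1,0,0,-0.3,0],
  [1,0,0,-0.3,0],
], force=10)

```text
time: 20.78
tool_pos: [0.4716, 0.2018, 0.034]
tcp_rot: [0.999, -0.036, -0.005, 0.033]
ft_force: [-2.7, 0.5, 1.7]
grip_width: 0.0218
finger_force: 10.0
```

Request:
servo_tool([
  [1,0,0,-0.1,0],
  [1,0,0,-0.2,0],
  [1,0,0,-0.3,0],
  [1,0,0,-0.3,0],
], force=4)

```text
time: 21.12
tool_pos: [0.4716, 0.2015, 0.0306]
tcp_rot: [0.999, -0.037, -0.005, 0.033]
ft_force: [-2.7, 0.5, 1.8]
grip_width: 0.0218
finger_force: 4.0
```

Request:
servo_tool([
  [0.3,0,0,0,0],
  [0.2,0,0,0,0],
  [0.1,0,0,0,0],
  [-0.2,0,0,0,0],
  [-0.4,0,0,0,0],
  [-0.4,0,0,0,0],
])

```text
time: 21.62
tool_pos: [0.4722, 0.2017, 0.0309]
tcp_rot: [0.999, -0.037, -0.005, 0.033]
ft_force: [0.2, -0.4, 0.2]
grip_width: 0.0576
finger_force: 0.0
```

Request:
servo_tool([
  [-0.4,0,0,1,0],
  [-0.4,0,0,3,0],
  [-0.4,0,0,6,0],
  [-0.4,0,0,10,0],
  [-0.4,0,0,14,0],
  [-0.4,0,0,18,0],
  [-0.4,0,0,22,0],
  [-0.4,0,0,26,0],
  [-0.4,0,0,26,0],
  [-0.4,0,0,26,0],
])

```text
time: 22.45
tool_pos: [0.4731, 0.2022, 0.2937]
tcp_rot: [0.999, -0.037, -0.003, 0.031]
ft_force: [-0.7, -0.2, -1.0]
grip_width: 0.0616
finger_force: 0.0
```

```bash
python3 - <<'E'
from h import *
f,W=cam("scene");cv2.imwrite("pics/s7.png",f)
for n in("flask","amber","dish","beaker"): print(n,[ (d["extent"],round(d["p"],2)) for d in ctrl.look_for(n,"scene")[:1]])
g=cv2.imread("pics/scene0.png");D=np.abs(f.astype(int)-g).max(2)
print("catch/mount",(D[345:353,318:332]).max(), [int(2*x[1]-x[0]-x[2]) for x in f[349,318:332].astype(int)])
f,W=cam("top");P=W.reshape(-1,3)
m=(abs(P[:,1]-.2)<.1)&(abs(P[:,0]-.53)<.08)&(P[:,2]>.07)&(P[:,2]<.1)
t=P[m];print(len(t),t.min(0),t.max(0),t.mean(0),np.linalg.lstsq(np.c_[t[:,:2],np.ones(len(t))],t[:,2],rcond=None)[0])
for n in("flask","amber","dish","beaker"): print(n,[ (np.round(d["extent"]),round(d["p"],2)) for d in ctrl.look_for(n,"top")[:1]])
E
python3 st.py
```

```text
flask [([370.0, 270.5, 401.8, 318.9], 0.7)]
amber [([396.9, 293.2, 432.1, 355.7], 0.69)]
dish [([243.0, 305.8, 271.1, 325.1], 0.72)]
beaker []
catch/mount 16 [6, 2, 10, 9, 28, 20, 23, 27, 24, 14, 5, 1, 1, 2]
267 [0.50976076 0.17009742 0.07017206] [0.55449419 0.21875769 0.08801154] [0.53117527 0.19341824 0.07898656] [0.00335888 0.01337373 0.07461568]
flask [(array([373., 200., 396., 225.]), 0.85)]
amber [(array([419., 198., 450., 224.]), 0.93)]
dish [(array([337., 308., 361., 330.]), 0.94)]
beaker []
22.95 [0.472 0.202 0.29 ] -94.18800350408263 [ 0.999 -0.037 -0.006  0.033] [-0.81   0.274  0.348  1.826 -0.045  1.1   -2.095] [0.103 0.159 0.029]
```

View pics/s7.png

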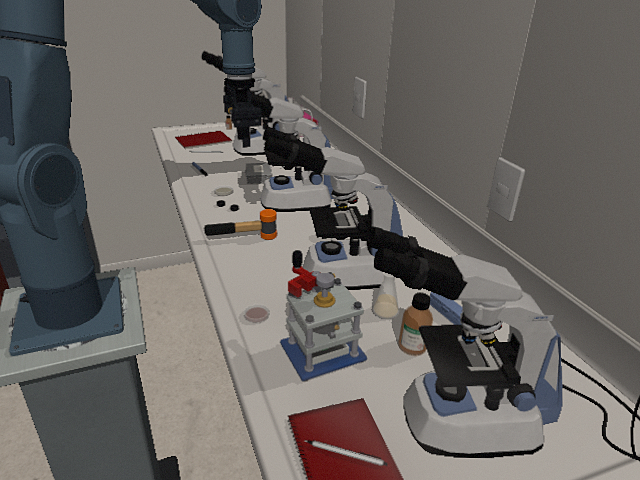

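The final picture shows the mallet upright with its head at (268,225), the catch clear at (300,283), and the mount in the tray. The flask, bottle and dish haven't moved, and the arm is clear of everything. Handing in.

```bash
python3 -c "
from station import ctrl
print(ctrl.job_done())"
```

```text
the job is handed in; nothing more can be done
None
```

The job is done and handed in: the catch is fully clear, one mallet blow dropped the mount into the tray, and the mallet is upright on the bench, let go. The flask, bottle and dish look unmoved. The beaker was not found in the last pictures, so I could not check it, but I never worked near it. On the way the arm reached its range limit on joint 2 (−0.374 rad against −0.37), which could count against the run.

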